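# Lock the gem cutter's dop chuck

## Robot

A 7-joint arm with a two-finger parallel gripper is mounted at the origin on the work surface. World frame = base frame: x ahead of the robot, y to its left, z up, the work surface at z = 0. Lengths are in m, angles in degrees, forces in N, time in s.
With the tool pointing down it reaches from about 0.425 to 0.875 m from the base axis. Payload 4.7 kg.
Tool frame: the origin (TCP) lies between the finger pads; the fingertips stand env.finger_overhang ahead of it and the grasp point (between the pads) lies 5 mm behind it (env.finger_overhang is the distance from the TCP to the fingertips, in m); z points along the fingers, y is the line along which they close (so a half turn about z gives the same grasp; the last joint's range is limited). The gripper opens to 87 mm and grips with 3 to 60 N. Pads are 19 mm wide; open, the fingers measure 117 mm over their backs; the gripper's body (75 mm by 190 mm) begins 51 mm behind the grasp point.
Start: joints at [-64.739, 18.392, -4.016, 83.108, 1.295, 78.541, -3.26], TCP at [0.269, 0.592, 0.237] pointing down, gripper open.
Joint ranges: [-163.93, 163.93], [-17.29, 119.83], [-79.2, 71.16], [3.27, 140.29], [-89.18, 269.18], [5.43, 117.66], [-154.24, 154.24]. Speed limits (degrees/s): [147.25, 147.25, 180, 180, 180, 180, 180].

## Interface

Orientations are given as [roll, pitch, yaw] about the fixed x, y, z axes, in that order (R = Rz(yaw) Ry(pitch) Rx(roll)).
In Python, from cell import telemetry, eyes, env, models gives the robot as it stands. The module is installed in compiled form; this text tells all that it offers.
- The arm moves only by the tool drive_tool, never from a script. Its arguments are lists of equal length, an entry for each row: "angular": the turn, a rotation vector about the tool's x, y, z in rad, a list of three; "delta_pos": the shift along the tool's x, y, z in cm, a list of three; "gripper": the finger opening in cm, from 0 to 8.7. A call has 1 to 20 rows; each row shifts and turns the commanded pose from where the row before left it, along the tool's axes as they then stand; what a row does not reach is not made up. A row lasts 1/10 s, in which the tool goes at most 50 mm and 8.59 degrees, less where a joint would pass 70% of its speed; a pose out of reach is approached as far as the arm can. A call with a gripper value outside its range is refused whole. The fingers move at their own pace and stop on an object; "squeeze" is the grip in N (left out, the last holds). Time passes only in rows, so rows that do not move let the fingers close. It gives the time, the measured TCP pose, the force, the opening and the grip force at its end, in the units of the state.
- telemetry.get_obs(): the state, without advancing time (a new reading comes with each control period).
- eyes.read_camera(name): name is "scene" or "top" or "wrist"; returns a dict with "pixels" (480x640x3 uint8, red, green, blue), "mtx" (3x3 intrinsics, pixels), "origin" and "orientation" of the camera in the world. Camera axes: x right, y down, z forward; pixel columns grow to the right and rows downward; lengths in m; the calibration is good to about 2 mm. A picture is of the moment at which its call begins. There is no depth.
- env.sign_off(): hands the job in; it is judged then, once.
Trained networks look in a picture, given as the dict that the camera call returned (one of the last four; its "shot" number tells which), for a name from the list of things; names that differ only in an ending like _2 or _b are one class to them, and where a whole thing is asked for, a point or a joint stands for the part that bears it (a point fixed in the world has none). Each returns a list of dicts, best first, with "p" (0 to 1); they miss things now and then, are a little off and sometimes report something else, mostly with a low value. They report only what shows in the picture. A call takes as long as a camera call. They do not tell look-alikes from the thing itself.
- models.search_frame(picture, target): "centre" ([column, row] in pixels, amid what is visible of it).
- models.cut_out(picture, target): "pixels" (480x640 bool, what is visible of it) and "centre" ([column, row] in pixels, amid what is visible of it).
The state is a dict: "time_s": time; "qpos": joint angles; "joint_velocities": joint speeds; "effort": joint torques, N m; "tool_pos": TCP position; "tool_rot": TCP orientation; "force": force on the tool from outside, world axes, zero at the start; "wrist_torque": the same for the moment, N m; "grip_width": finger opening in m; "grasp_force": force on a finger pad.
Only numpy, scipy, OpenCV 4.12 (cv2) and the standard library are available. Lean on these libraries where they do the work, as an engineer would, in place of code of your own. Each camera call takes 0.05 s, during which the arm holds its last target. There are 200 camera calls.

## Task

On the gem cutter's bench, lock the chuck that holds the dop stick with the red stone: pull its spring collar straight up, turn it clockwise (seen from above) past the keeper tooth to its stop, let it drop fully home on the far side of the tooth, and let go. Leave the empty chuck as it is and do not knock over the glass of dop sticks.

Things in the scene. Friction and masses are not known exactly. Their poses are not given: they have to be found in the camera images.
- collar_grip (a point): Axis of the collar to lock, 11 mm below its top, 73 mm above the bench when down. Collar: upright brass block 50 mm long (own x), 34 across its two knurled flats (own y: pinch these from above), 28 high; white stripe on top and lug at its foot on the -x side; z up. Red stone on a fixed 12 mm dop stick stands out of its middle to 32 mm above this point. Lifts 18 mm; spring 6 to 10 N pulls it down.
- collar (a joint): That collar's turn in rad, clockwise from above, slight friction only: 0 open stop (lug at the foot's white mark), 1.25 locked stop (green mark at 1.2). When down, the tooth on the drum stops the lug at about 0.22; lifted 9.5 mm or more (12 to 15 is ample) it passes over. Beyond about 1.02 the collar drops fully home again: locked.
- spare_collar_grip (a point): Same point of the other chuck: same make, but empty (black bore on its block, no stone). Leave it alone. Both chucks: grey drum 68 mm across, its top 40 mm above the bench, on a round foot 104 mm across bolted down; one dark tooth, 9 mm high, on the drum's rim; 47 mm round steel neck, 16 mm high, between drum and block.
- tumbler: Glass of dop sticks, loose: 72 mm diameter, 100 mm high, sticks with pink ends up to 155 mm high; origin at the centre of its underside.
Mind the look-alikes: they are no part of the job. What is shaped like the part that bears collar_grip but orange is not meant.

How it is judged (in metres and radians):
On the way:
1. the collar of the loaded chuck is pulled up at least 8.5 mm before it is turned past the tooth (height (world z) of collar_grip above 0.0815 m and value of joint collar below 0.6 rad), for 0.05 s.
At the end, for the whole second after the job is handed in: The collar of the loaded chuck stands turned clockwise by at least 0.9 rad and is back down, within 4 mm of fully home, released (value of joint collar above 0.9 rad and height (world z) of collar_grip below 0.077 m); the robot touches nothing.
It fails at once if the empty chuck's collar is pulled up (more than 6 mm) (distance of spare_collar_grip from where it was at the start of the episode above 0.006 m).
It fails at once if the glass of dop sticks is knocked over (tilted more than 0.5 rad) (angle between tumbler's own z axis and vertical above 0.5 rad).
It also fails if it takes over 29 s, if anything falls off the work surface, if the arm or the gripper's body presses on something with over 40 N, if the wrist force passes 120 N, or if a joint passes its speed limit or range.

## Working session

There is one attempt and no reset: what is moved stays moved. The work goes in short steps, Python scripts to look and compute and a tool call to move; the robot and the scene stay as the last step left them, time stands still between calls to the robot, and variables do not carry over. Pictures are saved under pics/ and viewed, at most 10 in all, crops included, and the job is handed in when it is done.

Besides the shell and the picture viewer there is one more tool, called after ">>>" by a JSON object that holds its "fn" and its "kwargs". drive_tool: Moves the arm, as the interface text tells. Its arguments: {"type":"object","properties":{"angular":{"type":"array","items":{"type":"array","items":{"type":"number"}}},"delta_pos":{"type":"array","items":{"type":"array","items":{"type":"number"}}},"gripper":{"type":"array","items":{"type":"number"}},"squeeze":{"type":"number"}},"required":["angular","delta_pos","gripper"]}

```bash
mkdir -p pics; cat > h.py <<'E'
import numpy as np, cv2
from cell import telemetry, eyes, env, models
def save(n,im): cv2.imwrite(f'pics/{n}.png',im[:,:,::-1])
def rot(o):
    o=np.array(o,float)
    if o.shape==(3,3): return o
    from scipy.spatial.transform import Rotation as R
    return R.from_euler('xyz',o,degrees=True).as_matrix() if o.size==3 else R.from_quat(o).as_matrix()
def at_z(p,uv,z):
    d=rot(p['orientation'])@np.linalg.solve(np.array(p['mtx']),[uv[0],uv[1],1.]); o=np.array(p['origin'])
    return o+d*(z-o[2])/d[2]
def proj(p,X):
    c=np.array(p['mtx'])@(rot(p['orientation']).T@(np.array(X)-np.array(p['origin']))); return c[:2]/c[2]
E
python3 - <<'E'
from h import *
print(telemetry.get_obs(), env.finger_overhang)
ps={n:eyes.read_camera(n) for n in('top','scene')}
for n,p in ps.items():
    save(n,p['pixels']); print(n,p['origin'],p['orientation'],p['mtx'])
    for t,z in(('collar_grip',.073),('spare_collar_grip',.073),('tumbler',.1)):
        for r in models.search_frame(p,t): print(n,t,r['p'],r['centre'],at_z(p,r['centre'],z).round(3))
E
```

```text
{'time_s': 0.0, 'qpos': array([-64.73859125,  18.43902708,  -4.01538222,  83.17613869,
         1.29531645,  78.54119703,  -3.25819223]), 'joint_velocities': array([ 0.04259518, -0.08792422, -0.00134598,  0.0056678 ,  0.06148797,
        0.08468275,  0.02327654]), 'effort': array([-7.61686283e-05, -4.91273367e+01, -4.03603585e-01, -3.12541544e+01,
       -6.36838214e-02,  4.33897250e-02,  1.77861148e-04]), 'tool_pos': array([0.2688962 , 0.59117934, 0.23545101]), 'tool_rot': array([-1.79888900e+02,  6.20499172e-03,  1.55550104e+02]), 'force': array([0.81556636, 0.46800395, 0.79828228]), 'wrist_torque': array([ 0.07366984, -0.03124421, -0.017877  ]), 'grasp_force': 0.0, 'grip_width': 0.08705575609373241} 0.014
top [0.3287063  0.08401209 0.97916907] [-168.03701758    0.28950523  -90.87488104] [[521.20748179   0.         324.92366941]
 [  0.         521.20748179 230.29809679]
 [  0.           0.           1.        ]]
top collar_grip 0.96 [316.6, 260.9] [0.466 0.101 0.073]
top collar_grip 0.7 [228.7, 292.3] [0.414 0.254 0.073]
top collar_grip 0.6 [309.0, 171.9] [0.63  0.113 0.073]
top spare_collar_grip 0.85 [442.0, 219.2] [ 0.538 -0.123  0.073]
top tumbler 0.94 [165.4, 187.7] [0.596 0.365 0.1  ]
top tumbler 0.24 [318.3, 264.0] [0.457 0.098 0.1  ]
scene [0.91442268 0.46770164 0.85451555] [-1.44719924e+02  1.02422335e-01  1.32749671e+02] [[473.9799133    0.         319.59981883]
 [  0.         473.9799133  237.36405884]
 [  0.           0.           1.        ]]
scene collar_grip 0.69 [338.0, 235.1] [0.48  0.115 0.073]
scene collar_grip 0.58 [416.6, 263.0] [0.426 0.271 0.073]
scene collar_grip 0.57 [280.0, 290.5] [0.649 0.12  0.073]
scene spare_collar_grip 0.98 [240.4, 195.1] [ 0.543 -0.11   0.073]
scene tumbler 0.66 [402.9, 361.7] [0.614 0.375 0.1  ]
```

View pics/top.png

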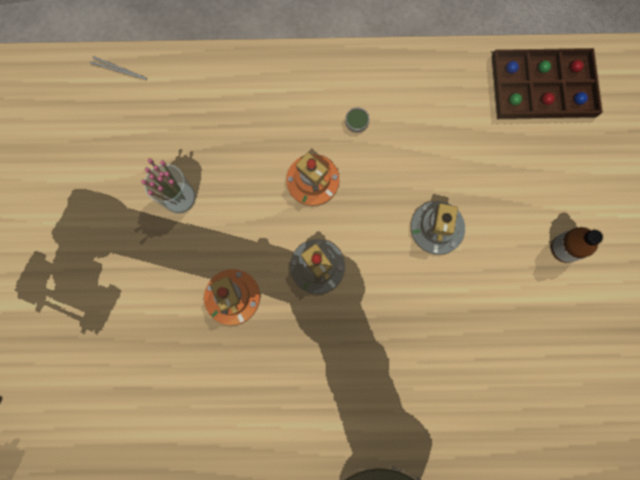

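View pics/scene.png

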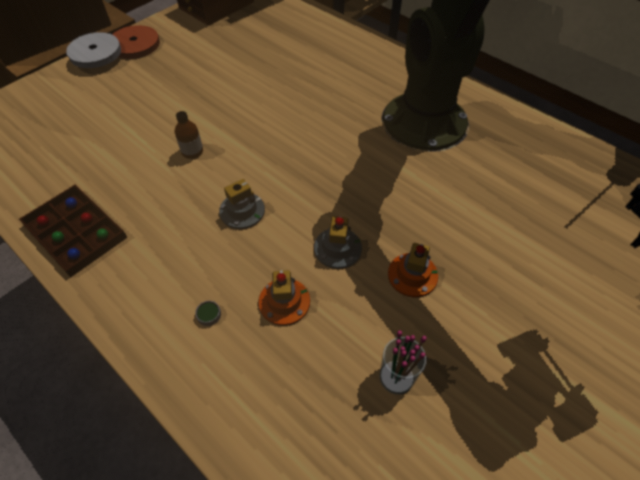

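The top picture shows four candidates. The grey chuck with the red stone at (317,261) is the target. The orange look-alikes are at (312,170) and (228,293), and the empty grey chuck is at (442,219). The glass stands at (170,190). Next is a close crop of the target.

```bash
python3 - <<'E'
from h import *
p=eyes.read_camera('top'); q=eyes.read_camera('scene')
a=cv2.resize(p['pixels'][225:300,280:355],(400,400),interpolation=3)
b=cv2.resize(q['pixels'][205:270,305:370],(400,400),interpolation=3)
save('crop',np.clip(np.hstack([a,b]).astype(float)*1.7,0,255).astype(np.uint8))
# red stone triangulation
rays=[]
for c,(u0,v0,u1,v1) in((p,(295,240,340,285)),(q,(320,205,360,250))):
    im=c['pixels'][v0:v1,u0:u1].astype(int); m=(im[...,0]>90)&(im[...,1]<60)&(im[...,2]<70)
    vv,uu=np.nonzero(m); uv=(uu.mean()+u0,vv.mean()+v0); print(len(uu),uv,at_z(c,uv,.1))
E
```

```text
70 (np.float64(316.2142857142857), np.float64(258.5571428571429)) [0.46603644 0.10120769 0.1       ]
14 (np.float64(339.0), np.float64(219.28571428571428)) [0.46438894 0.10280434 0.1       ]
```

View pics/crop.png

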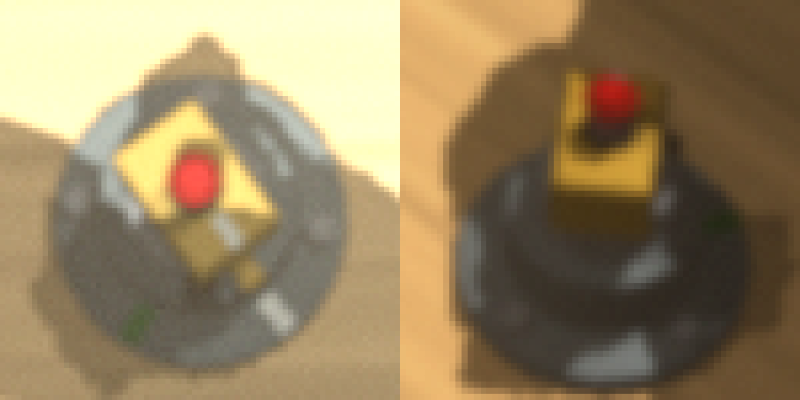

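The crop confirms the choice: brass block with a red stone on a grey foot, stripe and lug to the lower right, and the green mark at lower left in the clockwise direction. The axis is at about (0.4655, 0.1015), and own x is at about 37°. I'll move to a hover above it.

>>> {"fn": "drive_tool", "kwargs": {"angular": [[0, 0, 0], [0, 0, 0], [0, 0, 0], [0, 0, 0], [0, 0, 0], [0, 0, 0], [0, 0, 0], [0, 0, 0], [0, 0, 0], [0, 0, 0], [0, 0, 0], [0, 0, 0], [0, 0, -0.134], [0, 0, -0.134], [0, 0, -0.134], [0, 0, -0.134], [0, 0, -0.134], [0, 0, -0.134], [0, 0, -0.134], [0, 0, -0.134]], "delta_pos": [[-3.18, -3.04, 0], [-3.18, -3.04, 0], [-3.18, -3.04, 0], [-3.18, -3.04, 0], [-3.18, -3.04, 0], [-3.18, -3.04, 0], [-3.18, -3.04, 0], [-3.18, -3.04, 0], [-3.18, -3.04, 0], [-3.18, -3.04, 0], [-3.18, -3.04, 0], [-3.18, -3.04, 0], [0, 0, 0], [0, 0, 0], [0, 0, 0], [0, 0, 0], [0, 0, 0], [0, 0, 0], [0, 0, 0], [0, 0, 0]], "gripper": [8.7, 8.7, 8.7, 8.7, 8.7, 8.7, 8.7, 8.7, 8.7, 8.7, 8.7, 8.7, 8.7, 8.7, 8.7, 8.7, 8.7, 8.7, 8.7, 8.7], "squeeze": 30}}

```text
time_s: 2.5
tool_pos: [0.4655, 0.1016, 0.2368]
tool_rot: [180.0, 0.0, -142.7]
force: [-0.2, 0.3, -0.1]
grip_width: 0.0869
grasp_force: 0.0
```

```bash
python3 - <<'E'
from h import *
p=eyes.read_camera('wrist'); save('w1',p['pixels'])
o=telemetry.get_obs(); print(o['time_s'],o['tool_pos'],o['tool_rot'],o['qpos'])
print(p['origin'],p['orientation'],p['mtx'],proj(p,[.4655,.1015,.084]))
m=models.cut_out(p,'collar_grip')
for r in m: print(r['p'],r['centre'],r['pixels'].sum(),at_z(p,r['centre'],.073))
np.savez('w1.npz',o=p['origin'],R=p['orientation'],m=p['mtx'])
E
```

```text
2.55 [0.46552583 0.10161642 0.23678591] [-1.79992070e+02  3.44112403e-02 -1.42432947e+02] [-38.1192674   -3.75377295  21.78952949 107.54036444   1.43050051
  75.91515752 110.84758801]
[0.40713769 0.05800144 0.3850246 ] [ 1.64447136e+02 -3.90884527e-03  1.27296252e+02] [[393.41018305   0.         319.84669166]
 [  0.         393.41018305 246.15245436]
 [  0.           0.           1.        ]] [318.85438193 232.68866029]
0.98 [497.9, 284.8] 3322 [0.41190197 0.25110971 0.073     ]
0.85 [220.2, 380.1] 1700 [0.63170899 0.11516564 0.073     ]
0.78 [320.3, 228.4] 2820 [0.46406683 0.10185401 0.073     ]
```

View pics/w1.png

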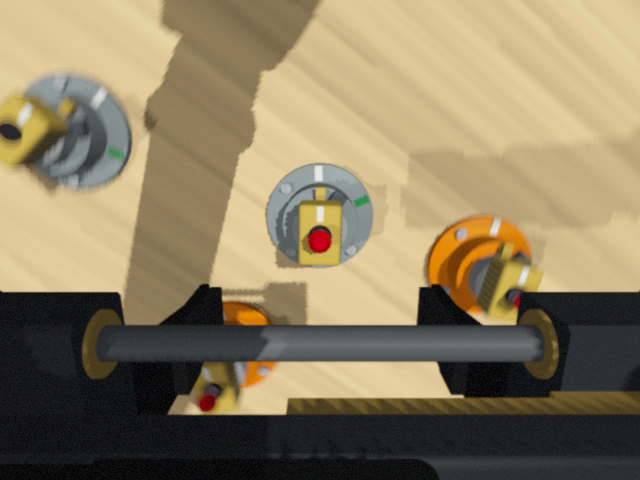

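The chuck is centred at (320,230), with stripe and white mark straight up at (319,173), so both yaw and position agree. I'll descend and pinch.

>>> {"fn": "drive_tool", "kwargs": {"angular": [[0, 0, 0], [0, 0, 0], [0, 0, 0], [0, 0, 0], [0, 0, 0], [0, 0, 0], [0, 0, 0], [0, 0, 0], [0, 0, 0], [0, 0, 0], [0, 0, 0], [0, 0, 0], [0, 0, 0], [0, 0, 0]], "delta_pos": [[0, 0, 3], [0, 0, 3], [0, 0, 3], [0, 0, 3], [0, 0, 3], [0, 0, 1.0], [0, 0, 0.7], [0, 0, 0], [0, 0, 0], [0, 0, 0], [0, 0, 0], [0, 0, 0], [0, 0, 0], [0, 0, 0]], "gripper": [8.7, 8.7, 8.7, 8.7, 8.7, 8.7, 8.7, 8.7, 2.5, 2.5, 2.5, 2.5, 2.5, 2.5], "squeeze": 40}}

```text
time_s: 4.0
tool_pos: [0.4656, 0.1016, 0.0697]
tool_rot: [-180.0, 0.0, -143.0]
force: [1.3, -4.0, 0.1]
grip_width: 0.047
grasp_force: 3.1
```

>>> {"fn": "drive_tool", "kwargs": {"angular": [[0, 0, 0], [0, 0, 0], [0, 0, 0], [0, 0, 0]], "delta_pos": [[0, 0, 0], [0, 0, 0], [0, 0, 0], [0, 0, 0]], "gripper": [2.5, 2.5, 2.5, 2.5]}}

```text
time_s: 4.4
tool_pos: [0.4658, 0.1014, 0.0697]
tool_rot: [-180.0, 0.0, -143.0]
force: [0.5, -1.2, 1.1]
grip_width: 0.0447
grasp_force: 40.0
```

```bash
python3 - <<'E'
from h import *
p=eyes.read_camera('wrist'); save('w2',p['pixels']); q=eyes.read_camera('scene')
save('w2',np.vstack([p['pixels'][150:480,100:540],cv2.resize(q['pixels'][180:280,270:403],(440,270))]))
o=telemetry.get_obs(); print(o)
E
```

```text
{'time_s': 4.5, 'qpos': array([-37.03769328,   6.30533638,  22.70511855, 118.70252666,
        -2.92562333,  55.48090298, 114.16241988]), 'joint_velocities': array([-0.06219908, -0.05908544, -0.00273012, -0.0349963 , -0.11082534,
        0.05854457, -0.01968775]), 'effort': array([-9.90546942e-01, -2.93346745e+01,  2.46072058e-01, -2.54088324e+01,
       -5.71234021e-01,  3.15306075e-01, -1.11691577e-03]), 'tool_pos': array([0.46577728, 0.10142231, 0.06970202]), 'tool_rot': array([-1.79970105e+02,  2.14419731e-02, -1.43039026e+02]), 'force': array([ 1.53794525, -1.64755881,  2.03162244]), 'wrist_torque': array([-0.34918515, -0.19915707,  0.01275096]), 'grasp_force': 40.00030875205994, 'grip_width': 0.0443451922719474}
```

View pics/w2.png

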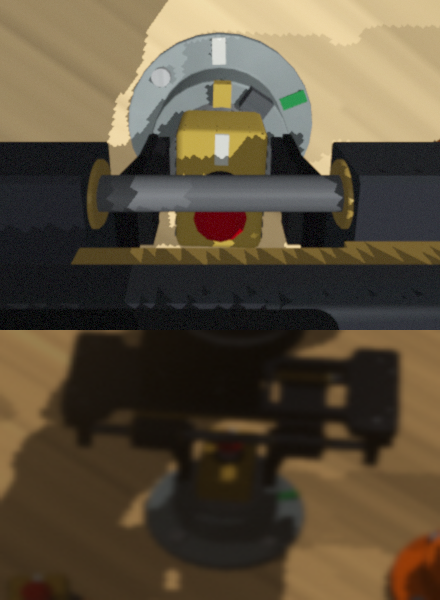

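The opening of 44 mm doesn't match the 34 mm block: in the view the pads stand clear of its flats, so the tips are probably resting on the top edge of the 47 mm neck. I'll open, go up 5 mm and pinch again.

>>> {"fn": "drive_tool", "kwargs": {"angular": [[0, 0, 0], [0, 0, 0], [0, 0, 0], [0, 0, 0], [0, 0, 0], [0, 0, 0], [0, 0, 0], [0, 0, 0], [0, 0, 0]], "delta_pos": [[0, 0, 0], [0, 0, 0], [0, 0, -0.5], [0, 0, 0], [0, 0, 0], [0, 0, 0], [0, 0, 0], [0, 0, 0], [0, 0, 0]], "gripper": [5.8, 5.8, 5.8, 2.8, 2.8, 2.8, 2.8, 2.8, 2.8], "squeeze": 40}}

```text
time_s: 5.4
tool_pos: [0.4656, 0.1014, 0.0745]
tool_rot: [-180.0, 0.0, -143.0]
force: [0.7, -1.2, -0.5]
grip_width: 0.0337
grasp_force: 40.0
```

Now 34 mm wide, which is the block. Lift 14 mm.

>>> {"fn": "drive_tool", "kwargs": {"angular": [[0, 0, 0], [0, 0, 0], [0, 0, 0], [0, 0, 0], [0, 0, 0], [0, 0, 0]], "delta_pos": [[0, 0, -0.35], [0, 0, -0.35], [0, 0, -0.35], [0, 0, -0.35], [0, 0, 0], [0, 0, 0]], "gripper": [2.8, 2.8, 2.8, 2.8, 2.8, 2.8]}}

```text
time_s: 6.0
tool_pos: [0.4656, 0.1014, 0.0885]
tool_rot: [-180.0, 0.0, -143.0]
force: [4.5, -1.9, -8.6]
grip_width: 0.0337
grasp_force: 40.0
```

```bash
python3 - <<'E'
from h import *
p=eyes.read_camera('wrist'); save('w3',p['pixels'][150:480,100:540])
print(telemetry.get_obs()['force'])
E
```

```text
[ 4.6570277  -2.50491952 -8.50810181]
```

View pics/w3.png

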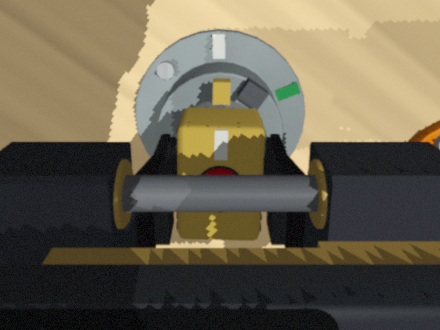

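The lift shows a spring pull of 8.5 N, and the block has risen with the pads. Now turn clockwise (+ about tool z).

>>> {"fn": "drive_tool", "kwargs": {"angular": [[0, 0, 0.08], [0, 0, 0.12], [0, 0, 0.12], [0, 0, 0.12], [0, 0, 0.12], [0, 0, 0.12], [0, 0, 0.12], [0, 0, 0.12], [0, 0, 0.12], [0, 0, 0.12], [0, 0, 0.04], [0, 0, 0]], "delta_pos": [[0, 0, 0], [0, 0, 0], [0, 0, 0], [0, 0, 0], [0, 0, 0], [0, 0, 0], [0, 0, 0], [0, 0, 0], [0, 0, 0], [0, 0, 0], [0, 0, 0], [0, 0, 0]], "gripper": [2.8, 2.8, 2.8, 2.8, 2.8, 2.8, 2.8, 2.8, 2.8, 2.8, 2.8, 2.8]}}

```text
time_s: 7.25
tool_pos: [0.4656, 0.1041, 0.0887]
tool_rot: [179.8, -0.0, 148.2]
force: [4.3, 3.8, -7.9]
grip_width: 0.0335
grasp_force: 40.0
```

Turned 69° with the spring still pulling. Lower it home, release and retreat.

>>> {"fn": "drive_tool", "kwargs": {"angular": [[0, 0, 0], [0, 0, 0], [0, 0, 0], [0, 0, 0], [0, 0, 0]], "delta_pos": [[0, 0, 0.35], [0, 0, 0.35], [0, 0, 0.35], [0, 0, 0.35], [0, 0, 0]], "gripper": [2.8, 2.8, 2.8, 2.8, 2.8]}}

```text
time_s: 7.75
tool_pos: [0.4656, 0.104, 0.0748]
tool_rot: [179.8, -0.1, 148.3]
force: [3.4, 4.9, -6.0]
grip_width: 0.0338
grasp_force: 40.0
```

>>> {"fn": "drive_tool", "kwargs": {"angular": [[0, 0, 0], [0, 0, 0], [0, 0, 0], [0, 0, 0], [0, 0, 0], [0, 0, 0], [0, 0, 0], [0, 0, 0], [0, 0, 0], [0, 0, 0], [0, 0, 0], [0, 0, 0], [0, 0, 0]], "delta_pos": [[0, 0, 0], [0, 0, 0], [0, 0, 0], [0, 0, 0], [0, 0, 0], [0, 0, -1], [0, 0, -2], [0, 0, -3], [0, 0, -3], [0, 0, -3], [0, 0, -3], [0, 0, -2], [0, 0, 0]], "gripper": [8.7, 8.7, 8.7, 8.7, 8.7, 8.7, 8.7, 8.7, 8.7, 8.7, 8.7, 8.7, 8.7]}}

```text
time_s: 9.05
tool_pos: [0.4672, 0.102, 0.2484]
tool_rot: [179.7, 0.2, 148.2]
force: [1.0, 0.3, 0.1]
grip_width: 0.0866
grasp_force: 0.0
```

```bash
python3 - <<'E'
from h import *
p=eyes.read_camera('wrist'); q=eyes.read_camera('scene')
u,v=proj(p,[.4655,.1015,.06]).astype(int); print(u,v)
a=cv2.resize(p['pixels'][max(v-75,0):v+75,u-75:u+75],(400,400)); b=cv2.resize(q['pixels'][205:270,305:370],(400,400),interpolation=3)
save('w4',np.hstack([a,np.clip(b*1.7,0,255).astype(np.uint8)]))
print(telemetry.get_obs()['force'])
E
```

```text
316 222
[-0.42921255 -0.17827535 -0.80006896]
```

View pics/w4.png

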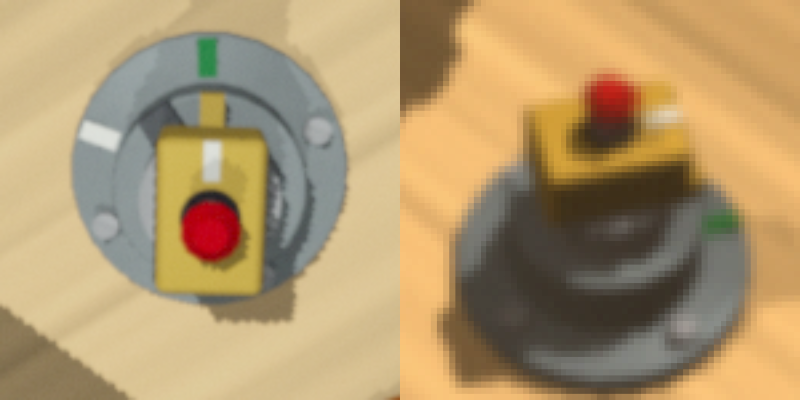

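The lug (212,108) points at the green mark (207,57), past the tooth. In the scene crop the stone sits at the same height as before (610,98), so the collar is home and released.

```bash
python3 -c "
from cell import env
print(env.sign_off())"
```

```text
the job is handed in; nothing more can be done
None
```

The loaded chuck's collar is locked and the job is handed in, with no verdict returned: I lifted it about 14 mm, turned it about 1.2 rad clockwise to the green mark (just short of the 1.25 stop), let it drop home and released it; the empty chuck and the glass were not touched.

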